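# Roll a tin home in the tin rack with the bench scraper

### The arm

A 6-joint arm with a two-finger parallel gripper is mounted at the origin on a cart in front of the work surface, level with it; the furniture and walls round the work are solid. World frame = base frame: x ahead of the robot, y to its left, z up, the work surface at z = 0. Lengths are in mm, angles in degrees, forces in N, time in s.
With the tool pointing down it reaches from about 300 to 850 mm from the base axis. Payload 4.2 kg.
Tool frame: the origin (TCP) lies between the finger pads; the fingertips stand ahead of it and the grasp point (between the pads) lies 3 mm ahead of it (nose_length is the z of the fingertips in the tool frame, in mm); z points along the fingers, y is the line along which they close (so a half turn about z gives the same grasp; the last joint's range is limited). The gripper opens to 91 mm and grips with 3 to 60 N. Pads are 32 mm wide; open, the fingers measure 118 mm over their backs; the gripper's body (76 mm by 178 mm) begins 60 mm behind the grasp point.
Start: joints at [69.901, 18.312, 89.639, -0, 72.044, -1.146], TCP at [186.762, 543.839, 235.976] pointing down, gripper open.
Joint ranges: [-177.97, 177.97], [-48.28, 115.42], [12.27, 149.76], [-77.06, 257.06], [2.81, 150.46], [-146.56, 146.56]. Speed limits (degrees/s): [147.25, 147.25, 180, 180, 180, 180].

### API

Orientations are given as [roll, pitch, yaw] about the fixed x, y, z axes, in that order (R = Rz(yaw) Ry(pitch) Rx(roll)).
In Python, from workcell import state, grab_frame, camera_params, job_done, nose_length gives the robot as it stands.
- The arm moves only by the tool step_arm, never from a script. Its argument "plan" is a list that holds one entry, the list of rows, each a list of 5 numbers: the shift along the tool's x, y, z in cm, then the turn about the tool's z in rad, then the opening, from 0 (shut) to 1 (fully open). In form: [[[x, y, z, turn, gripper], ...]]. A call has 1 to 20 rows; each row is the pose to reach, as a shift and turn from the pose commanded when the call began, along the tool's axes at that moment; what a row does not reach only later rows make up. A row lasts 1/8 s, in which the tool goes at most 62.5 mm and 10.7 degrees, less where a joint would pass 70% of its speed; a pose out of reach is approached as far as the arm can. A call with a gripper value outside its range is refused whole. The fingers move at their own pace and stop on an object; "newtons" is the grip in N (left out, the last holds). Time passes only in rows, so rows that repeat a pose let the fingers close. It gives the time, the measured TCP pose, the force, the opening and the grip force at its end, in the units of the state.
- state(): the state, without advancing time (a new reading comes with each control period).
- grab_frame(name): name is "scene" or "top" or "wrist"; returns the picture (480x640x3 uint8, blue, green, red); there is no depth.
- camera_params(name): a dict with "camera_matrix" (3x3 intrinsics, pixels), "k1" (the pictures are not rectified: a ray, as slopes to the right and down, at radius r is drawn at 1 + k1 r^2 times it, then the intrinsics apply), "R" (3x3) and "t" (3): a world point X has camera coordinates R X + t; the wrist camera has in their place "mount" (4x4, takes a point from camera to tool coordinates, whose origin is the TCP and whose axes are the flange's). Camera axes: x right, y down, z forward; pixel columns grow to the right and rows downward; lengths in mm; the calibration is good to about 2 mm. A picture is of the moment at which its call begins: read the wrist's pose just before it. camera_params takes no time and is no camera call.
- job_done(): hands the job in; it is judged then, once.
The state is a dict: "time_s": time; "qpos": joint angles; "qvel": joint speeds; "effort": joint torques, N m; "ee_pos": TCP position; "ee_rot": TCP orientation; "force": force on the tool from outside, world axes, zero at the start; "torque": the same for the moment, N m; "gripper_width": finger opening in mm; "gripper_force": force on a finger pad.
Only numpy, scipy, OpenCV 4.12 (cv2) and the standard library are available. Lean on these libraries where they do the work, as an engineer would, in place of code of your own. Each camera call takes 0.05 s, during which the arm holds its last target. There are 200 camera calls.

### The job

Take the bench scraper from its stand and, pushing gently with its blade, roll the lying tin along the tin rack's lane, over the crest to the sliding end stop, then push tin and stop on together until you feel the stop bottom out at the back wall, and hold it there a moment with a light press of about 8 N, never more than 15 N on the tin. Touch the tin only with the scraper and the stop only with the tin. Then put the scraper back fully down in its stand, leaving the tin lying against the stop and the other things alone.

Things in the scene. Friction and masses are not known exactly. Their poses are not given: they have to be found in the camera images.
- rack: Fixed light wooden tin rack, 306 x 98 mm; origin: centre of its underside, on the worktop. Its lane runs along own +x, 78 mm wide between 10 mm side rails with level tops 28 mm above the worktop. At the low end (x = -0.15) the lane is open but for a low kerb, x = -0.138 to -0.130, top 18.5 mm above the worktop. At the other end stands a back wall, 60 mm high, inner face at x = +0.146.
- lane_crest (a point): Highest point of the lane floor, in mid-lane at the rack's x = 0, 18 mm above the worktop; axes as the rack. Toward -x the floor falls at 3.5 degrees (10 mm high at the kerb); toward +x it falls at 1.5 degrees to the back wall.
- tin_center (a point): Centre of the printed food tin, a cylinder 57.4 mm in diameter, 72 mm long, 0.13 to 0.25 kg, lying across the lane. It starts against the kerb, at about x = -0.11 in the rack's frame, and rolls back there if let go before the crest; past the crest it runs on to the end stop by itself. Centre height above the worktop: 40 mm at the start, 47 mm at the crest, about 44 mm at the stop.
- end_stop (a joint): Travel of the sliding end stop along the rack's +x in m: 0 nearest the crest, 0.030 fully home at the back wall (hard end). It starts between 0 and 0.012, slides stiffly (about 2 N of friction, slightly more when fast) and stays where it is left. Readings are noisy by about 1.5 mm.
- stop_face (a point): Centre of the end stop's upright face toward the tin (wooden block 74 mm wide, 14 mm thick, top 64 mm above the worktop); axes as the rack. In the rack's frame x = 0.100 + end_stop, 44.5 mm above the worktop. The tin touches it when the tin's centre is 28.7 mm before this face.
- scraper_grip (a point): Centre of the bench scraper's dark wooden handle: flat-sided, 24 mm thick (own x), 86 mm long (own y), 30 mm high. Below it an upright steel blade, 5 mm thick, 80 mm wide, centred; its lower edge is 75 mm below this point. 0.14 kg, loose; standing in its stand this point is 83 mm above the worktop.
- blade_edge (a point): Middle of the blade's lower edge, 75 mm below the handle's centre; axes as the scraper. Held upright and square to the lane with this edge 30 to 34 mm above the worktop, the blade clears the rails and kerb, pushes the tin at its axis height, and fingers that end less than 22 mm below the handle's centre clear the tin's top.
- stand: Fixed wooden scraper stand, 70 x 110 mm, 36 mm high, with a straight slot along its own y: 9 mm wide, 90 mm long, floor 8 mm above the worktop, bevelled mouth. Origin: centre of its underside, right below the slot; axes parallel to those of the scraper standing in it.
- jar: Bystander: glass jar with a screw lid, 64 x 68 x 84 mm, origin at the centre of its underside. Leave alone.
- timer: Bystander: round kitchen timer, 63 mm diameter, 48 mm high, origin at the centre of its underside. Leave alone.
- small_glass: Bystander: small tumbler, 48 mm diameter, 61 mm high, origin at the centre of its underside. Leave alone.
Things that resemble listed ones, but are neither listed nor needed, are in the scene too. What is shaped like the part that bears scraper_grip but green or yellow is not meant.

How it is judged:
By the outcome, as a careful person would: the job done as asked, in the order asked, and still so for the second after the job is handed in, with the robot touching nothing.
It also fails if it takes over 72 s, if anything falls off the work surface, if the arm or the gripper's body presses on something with over 40 N, if the wrist force passes 120 N, or if a joint passes its speed limit or range.

## Working session

There is one attempt and no reset: what is moved stays moved. The work goes in short steps, Python scripts to look and compute and a tool call to move; the robot and the scene stay as the last step left them, time stands still between calls to the robot, and variables do not carry over. Pictures are saved under pics/ and viewed, at most 10 in all, crops included, and the job is handed in when it is done.

Besides the shell and the picture viewer there is one more tool, called after ">>>" by a JSON object that holds its "api" and its "payload". step_arm: Moves the arm, as the interface text tells. Its arguments: {"type":"object","properties":{"plan":{"type":"array","items":{"type":"array","items":{"type":"array","items":{"type":"number"}}}},"newtons":{"type":"number"}},"required":["plan"]}

```bash
mkdir -p pics; ls; python3 - <<'E'
from workcell import *
import cv2,numpy as np
s=state();print(s,nose_length if not callable(nose_length) else nose_length())
for n in("scene","top"):
    cv2.imwrite(f"pics/{n}.png",grab_frame(n));print(n,camera_params(n))
print(camera_params("wrist"))
E
```

```text
pics
{'time_s': 0.0, 'qpos': array([ 6.98994761e+01,  1.83532935e+01,  8.97056676e+01, -8.81954977e-04,
        7.20436338e+01, -1.14619054e+00]), 'qvel': array([ 0.04252692, -0.06874336, -0.02092868, -0.00245183, -0.06826133,
       -0.01925061]), 'effort': array([ 4.45203914e-04, -4.12471569e+01, -2.31972420e+01,  7.29676802e-02,
        4.59592079e-02, -1.48120521e-04]), 'ee_pos': array([186.61727428, 543.3903579 , 235.10868323]), 'ee_rot': array([-1.79897409e+02, -1.21391197e-03,  1.61045938e+02]), 'force': array([ 0.68259629, -0.3156243 , -0.2282989 ]), 'torque': array([-0.06002488, -0.07106037, -0.0561825 ]), 'gripper_force': 0.0, 'gripper_width': 90.82672314420121} 22.0
scene {'camera_matrix': array([[493.32931689,   0.        , 327.92720293],
       [  0.        , 493.32931689, 242.54168904],
       [  0.        ,   0.        ,   1.        ]]), 'k1': 0.033566622408590374, 'R': array([[ 0.81514282, -0.57924093,  0.0047042 ],
       [-0.27759048, -0.39774414, -0.87449592],
       [ 0.5084149 ,  0.71153323, -0.48501005]]), 't': array([-375.32790144,  219.11506432, 1033.83960845]
[... 267 characters left out ...]
[-0.99390902,  0.01283488, -0.1094538 ],
       [ 0.10933551, -0.0095842 , -0.9939587 ]]), 't': array([  45.11910098,  524.25699158, 1143.04236604])}
{'camera_matrix': array([[425.64272751,   0.        , 325.15552705],
       [  0.        , 425.64272751, 244.60971409],
       [  0.        ,   0.        ,   1.        ]]), 'k1': 0.03360280022244261, 'mount': array([[ 3.84476816e-04, -9.59677278e-01, -2.81103850e-01,
         7.97383938e+01],
       [ 9.99999821e-01,  4.97620540e-04, -3.31117408e-04,
        -3.05720529e-01],
       [ 4.57648903e-04, -2.81103673e-01,  9.59677298e-01,
        -1.48709559e+02],
       [ 0.00000000e+00,  0.00000000e+00,  0.00000000e+00,
         1.00000000e+00]])}
```

View pics/scene.png

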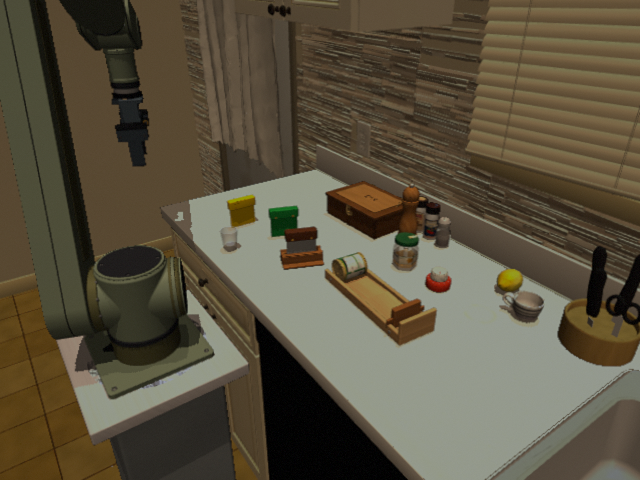

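View pics/top.png

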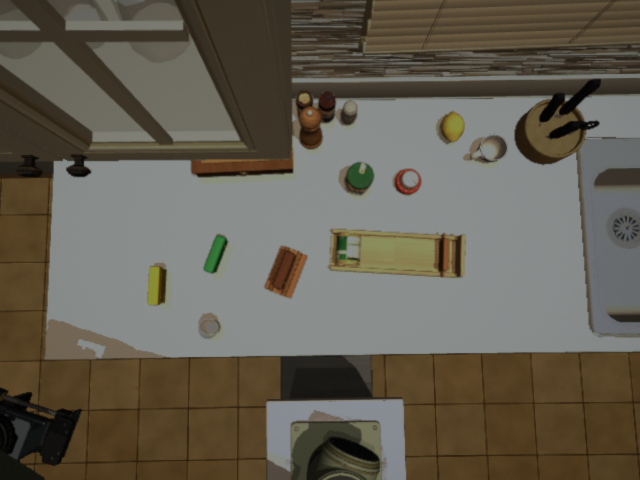

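Candidates for the scraper: brown handle (scene 300,238; top 285,268), green (scene 283,218; top 215,254) and yellow (scene 241,208; top 157,285). I choose the brown one, which stands in its wooden stand. The tin is at top (347,248), the rack at top (330–465, 230–278), and the stop at top (446,255). I'll check this in a close crop.

```bash
cat > h.py <<'E'
import numpy as np,cv2
from workcell import *
from scipy.spatial.transform import Rotation as Ro
def cam(n,s=None):
    p=camera_params(n);K=p["camera_matrix"]
    if n!="wrist": return K,p["k1"],p["R"],p["t"]
    M=p["mount"];Rt=Ro.from_euler("xyz",s["ee_rot"],degrees=True).as_matrix()
    Rw=Rt@M[:3,:3];c=Rt@M[:3,3]+s["ee_pos"]
    return K,p["k1"],Rw.T,-Rw.T@c
def onplane(c,uv,z):
    K,k,R,t=c;uv=np.atleast_2d(np.array(uv,float))
    D=(uv-K[:2,2])/[K[0,0],K[1,1]];S=D.copy()
    for _ in range(20): S=D/(1+k*(S**2).sum(1,keepdims=True))
    d=np.c_[S,np.ones(len(S))]@R; o=-R.T@t
    return o+d*((z-o[2])/d[:,2])[:,None]
def proj(c,X):
    K,k,R,t=c;x=np.atleast_2d(X)@R.T+t;s=x[:,:2]/x[:,2:];s=s*(1+k*(s**2).sum(1,keepdims=True))
    return s*[K[0,0],K[1,1]]+K[:2,2]
def comps(mask,amin=50):
    n,l,st,ce=cv2.connectedComponentsWithStats(mask.astype(np.uint8))
    return [(l==i) for i in range(1,n) if st[i,4]>=amin]
def rect(m,c,z):
    cn=max(cv2.findContours(m.astype(np.uint8),cv2.RETR_EXTERNAL,cv2.CHAIN_APPROX_NONE)[0],key=cv2.contourArea)[:,0]
    P=onplane(c,cn,z)[:,:2].astype(np.float32)
    r=cv2.minAreaRect(P);return r
E
python3 - <<'E'
from h import *
im=cv2.imread("pics/top.png");c=cam("top")
cv2.imwrite("pics/crop.png",cv2.resize(im[222:308,255:475],None,fx=3.6,fy=3.6,interpolation=cv2.INTER_CUBIC))
hsv=cv2.cvtColor(im,cv2.COLOR_BGR2HSV)
for p in[(285,268),(285,250),(272,285),(400,250),(400,233),(448,240),(460,240),(298,290),(420,300)]:print(p,hsv[p[1],p[0]])
# non-white blobs
m=(hsv[...,1]>70)
for b in comps(m[:,:],60):
    ys,xs=np.where(b)
    if 230<xs.mean()<480 and 150<ys.mean()<340: print(xs.min(),xs.max(),ys.min(),ys.max(),b.sum(),rect(b,c,28),rect(b,c,36))
m=(hsv[...,1]>70)&(hsv[...,2]<95)
for b in comps(m,60):
    ys,xs=np.where(b)
    if 230<xs.mean()<480 and 150<ys.mean()<340: print('dark',xs.min(),xs.max(),ys.min(),ys.max(),b.sum(),rect(b,c,98))
E
```

```text
(285, 268) [ 11 172  89]
(285, 250) [ 13 170  75]
(272, 285) [ 11 169  80]
(400, 250) [ 27  96 138]
(400, 233) [ 23  89 137]
(448, 240) [ 14 160 121]
(460, 240) [ 17 145  60]
(298, 290) [ 83   7 143]
(420, 300) [ 90   7 142]
0 639 0 479 94153 ((549.6943359375, 19.8828125), (1564.8564453125, 1132.0244140625), 89.52423095703125) ((548.6441040039062, 20.08502197265625), (1554.1119384765625, 1124.251708984375), 89.52424621582031)
344 372 163 193 624 ((666.077392578125, -64.33857727050781), (64.35719299316406, 74.40336608886719), 68.71337890625) ((664.2278442382812, -63.55805969238281), (63.915306091308594, 73.89248657226562), 68.71337127685547)
394 420 169 194 330 ((656.0344848632812, -181.20045471191406), (62.1806640625, 61.07595443725586), 88.2664794921875) ((654.2540283203125, -179.61758422851562), (61.75372314453125, 60.656593322753906), 88.2664794921875)
329 464 229 276 5230 ((487.79541015625, -151.715576171875), (315.4090270996094, 101.72591400146484), 85.98636627197266) ((487.1700744628906, -150.3350830078125), (313.2434387207031, 101.0274887084961), 85.98636627197266)
265 306 246 297 1325 ((445.7068786621094, 110.54180908203125), (67.01054382324219, 109.42963409423828), 67.90733337402344) ((445.3704528808594, 110.12159729003906), (66.55046081542969, 108.67828369140625), 67.9073257446289)
dark 344 372 163 193 604 ((650.2481689453125, -57.6614990234375), (58.31993865966797, 70.65301513671875), 62.52729415893555)
dark 333 346 233 264 252 ((491.84014892578125, -14.075233459472656), (68.91154479980469, 28.57587432861328), 1.1810983419418335)
dark 435 444 234 276 224 ((474.3958740234375, -233.5430908203125), (19.938438415527344, 93.16678619384766), 87.57179260253906)
dark 452 461 236 276 246 ((471.8472900390625, -269.9991149902344), (19.672870635986328, 89.18003845214844), 85.93323516845703)
dark 268 296 249 293 707 ((445.24566650390625, 116.42919158935547), (41.75598907470703, 93.49874877929688), 67.9029541015625)
```

View pics/crop.png

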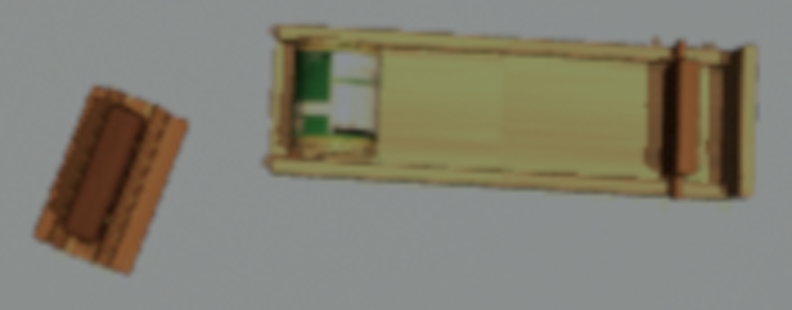

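The crop shows the brown scraper in its stand at the left, the tin lying at the rack's kerb, and the brown stop near the right-hand back wall. I move above the scraper and look closer.

>>> {"api": "step_arm", "payload": {"plan": [[[-38.5, -32.5, 2.0, 0.054, 1], [-38.5, -32.5, 2.0, 0.054, 1], [-38.5, -32.5, 2.0, 0.054, 1], [-38.5, -32.5, 2.0, 0.054, 1], [-38.5, -32.5, 2.0, 0.054, 1], [-38.5, -32.5, 2.0, 0.054, 1], [-38.5, -32.5, 2.0, 0.054, 1], [-38.5, -32.5, 2.0, 0.054, 1], [-38.5, -32.5, 2.0, 0.054, 1], [-38.5, -32.5, 2.0, 0.054, 1], [-38.5, -32.5, 2.0, 0.054, 1], [-38.5, -32.5, 2.0, 0.054, 1]]], "newtons": 60}}

```text
time_s: 1.6
ee_pos: [444.7, 112.6, 216.0]
ee_rot: [180.0, -0.0, 158.1]
force: [-0.4, 0.2, -0.1]
gripper_width: 91.3
gripper_force: 0.0
```

```bash
python3 - <<'E'
from h import *
s=state();im=grab_frame("wrist");cv2.imwrite("pics/w1.png",im);c=cam("wrist",s)
print(s["time_s"],s["ee_pos"],s["ee_rot"],s["force"])
print(proj(c,[[445,112,98],[445,110,36]]))
hsv=cv2.cvtColor(im,cv2.COLOR_BGR2HSV)
for b in comps((hsv[...,1]>70)&(hsv[...,2]<110),500):
    ys,xs=np.where(b);print(xs.min(),xs.max(),ys.min(),ys.max(),b.sum(),rect(b,c,98))
E
```

```text
1.6 [444.7489409  112.59251886 216.02330537] [ 1.79988063e+02 -5.90233114e-03  1.58088774e+02] [-0.36706236  0.19660093 -0.09846072]
[[325.03161769 247.61885894]
 [322.74008097 226.060048  ]]
0 137 0 84 6610 ((266.1197814941406, 20.515865325927734), (36.2497673034668, 91.09557342529297), 0.011886185966432095)
246 399 0 309 12921 ((397.795166015625, 140.833740234375), (74.61255645751953, 192.41639709472656), 77.87962341308594)
485 591 148 275 6899 ((473.9472351074219, 243.35865783691406), (60.40896224975586, 82.69054412841797), 68.9653549194336)
0 639 267 479 45797 ((536.691650390625, 71.62831115722656), (481.621337890625, 172.127685546875), 67.55192565917969)
422 534 272 358 3011 ((532.2114868164062, 194.14404296875), (77.92462921142578, 63.029727935791016), 64.57083892822266)
```

View pics/w1.png

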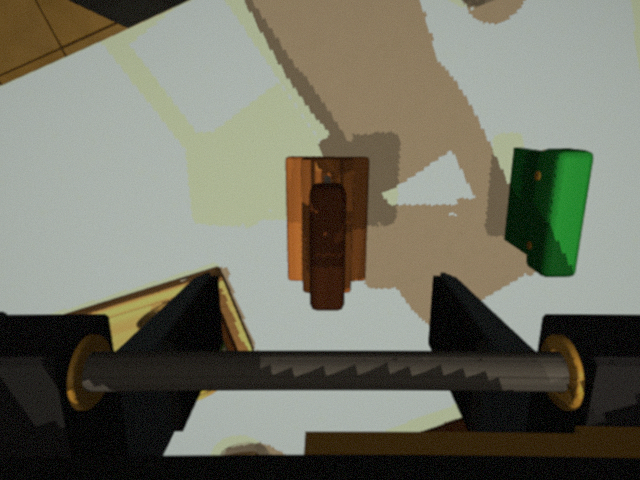

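The handle top spans about (309–345, 184–308) with its centre at (327,246), aligned with the tool to about 1° and 1 mm. The stand lies below it. I descend, grip, and check before lifting.

>>> {"api": "step_arm", "payload": {"plan": [[[0, 0.1, 5, 0, 1], [0, 0.1, 9, 0, 1], [0, 0.1, 12, 0, 1], [0, 0.1, 12.8, 0, 1], [0, 0.1, 12.8, 0, 1], [0, 0.1, 12.8, 0, 0.2], [0, 0.1, 12.8, 0, 0.1], [0, 0.1, 12.8, 0, 0.1], [0, 0.1, 12.8, 0, 0.1], [0, 0.1, 12.8, 0, 0.1], [0, 0.1, 12.8, 0, 0.1], [0, 0.1, 12.8, 0, 0.1]]], "newtons": 60}}

```text
time_s: 3.15
ee_pos: [445.7, 112.4, 87.9]
ee_rot: [180.0, -0.0, 158.0]
force: [-0.3, 0.1, -0.3]
gripper_width: 24.3
gripper_force: 7.4
```

```bash
python3 - <<'E'
from h import *
s=state();print(s["ee_pos"],s["ee_rot"],s["force"],s["torque"],s["gripper_width"],s["gripper_force"])
E
```

```text
[445.69736029 112.35492696  87.90284809] [ 1.79996602e+02 -5.32094314e-03  1.57953898e+02] [-0.27612308  0.12323026 -0.25546052] [6.98675975e-02 9.59893858e-05 7.66472395e-02] 24.255962481031784 7.444551810622215
```

Gripped (24.3 mm). I lift and meanwhile measure the rack from the top image edges: the visible bottom edges at z=0 and the far rail top at z=28.

>>> {"api": "step_arm", "payload": {"plan": [[[0, 0, 0, 0, 0.1], [0, 0, 0, 0, 0.1], [0, 0, -1.5, 0, 0.1], [0, 0, -3, 0, 0.1], [0, 0, -5, 0, 0.1], [0, 0, -7, 0, 0.1], [0, 0, -7, 0, 0.1], [0, 0, -7, 0, 0.1]]], "newtons": 60}}

```text
time_s: 4.15
ee_pos: [445.1, 112.2, 157.1]
ee_rot: [-180.0, -0.1, 158.0]
force: [-0.1, -0.3, -0.9]
gripper_width: 23.9
gripper_force: 60.0
```

```bash
python3 - <<'E'
from h import *
s=state();print(s["time_s"],s["ee_pos"],s["ee_rot"],s["force"],s["torque"],s["gripper_width"],s["gripper_force"])
im=grab_frame("top");cv2.imwrite("pics/top2.png",im);c=cam("top")
hsv=cv2.cvtColor(im,cv2.COLOR_BGR2HSV);m=(hsv[...,1]>60)
cols=np.arange(340,430,2)
def edge(m,v,sub,mid):  # walk outward from mid
    pass
S=hsv[...,1].astype(float)
def cross(sig,start,step,th=55):
    i=start
    while not (sig[i]<th and sig[i+step]<th): i+=step
    a,b=sig[i-step],sig[i]; return i-step+step*(a-th)/(a-b)
far=np.array([(u,cross(S[:,u],235+(u-340)*0.03>0 and 236,-1)) for u in cols])
near=np.array([(u,cross(S[:,u],272,1)) for u in cols])
rows=np.arange(236,268,2)
left=np.array([(cross(S[v],334,-1),v) for v in rows])
F=onplane(c,far,28)[:,:2];N=onplane(c,near,0)[:,:2];L=onplane(c,left,0)[:,:2]
for n,P in(("far",F),("near",N),("left",L)):
    vx,vy,x0,y0=cv2.fitLine(P.astype(np.float32),cv2.DIST_HUBER,0,0.01,0.01).ravel()
    print(n,np.degrees(np.arctan2(vy,vx)),x0,y0)
    r=(P-[x0,y0])@[-vy,vx];print(np.abs(r).max().round(2),r.std().round(2))
E
```

```text
4.15 [445.08726526 112.21124497 157.10858107] [-1.79955315e+02 -7.28729466e-02  1.57952218e+02] [-0.09071801 -0.34800647 -0.86941512] [0.06022149 0.09399994 0.00090589] 23.90313621821728 59.99906659126282
far 85.7663 537.76605 -109.092995
0.99 0.42
near 85.799866 438.45627 -138.35738
4.16 0.76
left -3.9705079 503.2231 3.8456159
3.1 0.92
```

Rack: origin about (486,-148), axis +x at -94.2°, width 97 mm (98 expected). I go behind the low end, square to the lane, with the blade edge about 32 mm up.

>>> {"api": "step_arm", "payload": {"plan": [[[-4, -2.5, 0, -0.15, 0.1], [-7.9, -5.0, 0, -0.311, 0.1], [-7.9, -5.0, 1, -0.311, 0.1], [-7.9, -5.0, 3, -0.311, 0.1], [-7.9, -5.0, 4.5, -0.311, 0.1], [-7.9, -5.0, 4.5, -0.311, 0.1], [-7.9, -5.0, 4.5, -0.311, 0.1], [-7.9, -5.0, 4.5, -0.311, 0.1]]]}}

```text
time_s: 5.2
ee_pos: [500.6, 36.6, 113.6]
ee_rot: [180.0, 0.1, 175.8]
force: [0.1, -0.3, -1.7]
gripper_width: 23.6
gripper_force: 60.0
```

```bash
python3 - <<'E'
from h import *
s=state();im=grab_frame("wrist");cv2.imwrite("pics/w2.png",im);c=cam("wrist",s)
print(s["time_s"],s["ee_pos"],s["ee_rot"],s["force"],s["torque"])
d=np.array([-.0732,-.9973]);n=np.array([.9973,-.0732]);o=d*112.3+n*495.85
print(o,((s["ee_pos"][:2]-o)@d,(s["ee_pos"][:2]-o)@n))
W=lambda x,y,z:np.r_[o+d*x-n*y*0+ n*y,z]
print(proj(c,[W(-153,-49,28),W(-153,49,28),W(-110,0,68.7)]))
a=cv2.imread("pics/top2.png");b=grab_frame("scene");cv2.imwrite("pics/s2.png",np.hstack([cv2.resize(im,(400,300)),cv2.resize(b[190:350,220:440],(400,300))]))
E
```

```text
5.2 [500.60525639  36.56791089 113.61619416] [1.79982530e+02 8.50974682e-02 1.75781237e+02] [ 0.06884597 -0.34176485 -1.69364653] [ 0.05398253 -0.00543615 -0.03429141]
[ 486.290845 -148.29301 ] (np.float64(-185.40961132054878), np.float64(0.7439430648761611))
[[266.5209787  176.82916453]
 [272.7056507  337.67060434]
 [170.80546655 288.63372673]]
```

View pics/s2.png

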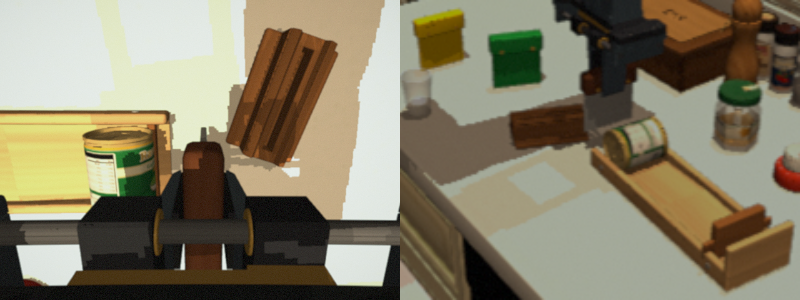

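The view matches the prediction: the rack corner is at wrist (267,178) against a computed (266.5,177), the handle is centred, and the tin waits ahead at the kerb. I push gently up the slope.

>>> {"api": "step_arm", "payload": {"plan": [[[0, -1.2, 0, 0, 0.1], [0, -2.4, 0, 0, 0.1], [0, -3.2, 0, 0, 0.1], [0, -3.7, 0, 0, 0.1], [0, -4.1, 0, 0, 0.1], [0, -4.5, 0, 0, 0.1], [0, -5.0, 0, 0, 0.1], [0, -5.6, 0, 0, 0.1], [0, -6.2, 0, 0, 0.1], [0, -6.8, 0, 0, 0.1], [0, -7.4, 0, 0, 0.1], [0, -8.0, 0, 0, 0.1], [0, -8.6, 0, 0, 0.1], [0, -9.2, 0, 0, 0.1], [0, -9.8, 0, 0, 0.1], [0, -10.4, 0, 0, 0.1], [0, -11.0, 0, 0, 0.1], [0, -11.6, 0, 0, 0.1], [0, -12.2, 0, 0, 0.1], [0, -12.8, 0, 0, 0.1]]]}}

```text
time_s: 7.8
ee_pos: [490.7, -91.7, 112.9]
ee_rot: [180.0, 0.0, 175.8]
force: [-0.5, 0.0, -1.0]
gripper_width: 23.9
gripper_force: 60.0
```

```bash
cat >> h.py <<'E'
d=np.array([-.0732,-.9973]);n=np.array([.9973,-.0732]);o=d*112.3+n*495.85
def rep():
    s=state();p=s["ee_pos"];f=s["force"]
    print("t",s["time_s"],"rack",((p[:2]-o)@d).round(1),((p[:2]-o)@n).round(1),"z",p[2].round(1),"rot",s["ee_rot"].round(1),"f_along",(f[:2]@d).round(2),"f_n",(f[:2]@n).round(2),"fz",f[2].round(2),"tq",s["torque"].round(2),"w",s["gripper_width"].round(1),s["gripper_force"])
    return s
E
python3 -c "
from h import *
rep()
import cv2;b=grab_frame('scene');cv2.imwrite('pics/s3.png',cv2.resize(b[190:350,220:440],(440,320)))"
```

```text
Traceback (most recent call last):
  File "h.py", line 29, in rep
    print("t",s["time_s"],"rack",((p[:2]-o)@d).round(1),((p[:2]-o)@n).round(1),"z",p[2].round(1),"rot",s["ee_rot"].round(1),"f_along",(f[:2]@d).round(2),"f_n",(f[:2]@n).round(2),"fz",f[2].round(2),"tq",s["torque"].round(2),"w",s["gripper_width"].round(1),s["gripper_force"])
                                                                                                                                                                                                                                   ^^^^^^^^^^^^^^^^^^^^^^^^
AttributeError: 'float' object has no attribute 'round'
```

>>> {"api": "step_arm", "payload": {"plan": [[[0, -0.6, 0, 0, 0.1], [0, -1.2, 0, 0, 0.1], [0, -1.8, 0, 0, 0.1], [0, -2.4, 0, 0, 0.1], [0, -3.0, 0, 0, 0.1], [0, -3.5, 0, 0, 0.1], [0, -4.0, 0, 0, 0.1], [0, -4.4, 0, 0, 0.1], [0, -4.8, 0, 0, 0.1], [0, -5.1, 0, 0, 0.1], [0, -5.4, 0, 0, 0.1], [0, -5.6, 0, 0, 0.1], [0, -5.8, 0, 0, 0.1], [0, -6.0, 0, 0, 0.1], [0, -6.2, 0, 0, 0.1], [0, -6.4, 0, 0, 0.1]]]}}

```text
time_s: 9.8
ee_pos: [486.0, -155.2, 112.9]
ee_rot: [180.0, 0.0, 175.8]
force: [0.6, -0.3, -1.3]
gripper_width: 23.9
gripper_force: 60.0
```

```bash
sed -i 's/s\["gripper_width"\].round(1)/round(float(s["gripper_width"]),1)/' h.py; python3 -c "
from h import *
rep()
b=grab_frame('scene');w=grab_frame('wrist');cv2.imwrite('pics/s3.png',np.hstack([cv2.resize(w,(400,300)),cv2.resize(b[190:350,220:440],(400,300))]))"
```

```text
t 9.8 rack 6.9 0.2 z 112.9 rot [180.    0.  175.8] f_along 0.25 f_n 0.67 fz -1.28 tq [ 0.02 -0.02 -0.01] w 23.9 59.99905586242676
```

View pics/s3.png

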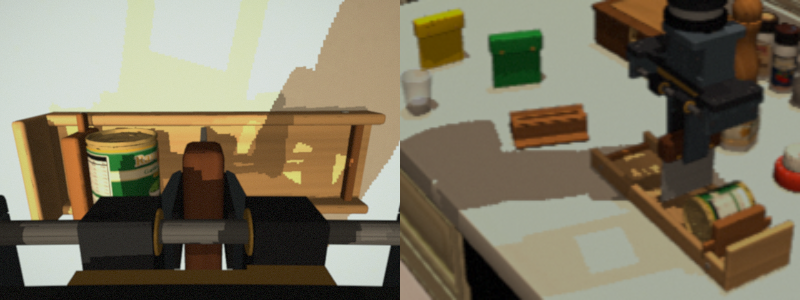

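The tin rests against the stop with the blade about 35 mm behind it. I close up and push slowly, stopping short of the expected home position (blade at about 70).

>>> {"api": "step_arm", "payload": {"plan": [[[0, -0.8, 0, 0, 0.1], [0, -1.6, 0, 0, 0.1], [0, -2.2, 0, 0, 0.1], [0, -2.6, 0, 0, 0.1], [0, -2.9, 0, 0, 0.1], [0, -3.1, 0, 0, 0.1], [0, -3.3, 0, 0, 0.1], [0, -3.5, 0, 0, 0.1], [0, -3.7, 0, 0, 0.1], [0, -3.9, 0, 0, 0.1], [0, -4.1, 0, 0, 0.1], [0, -4.3, 0, 0, 0.1], [0, -4.5, 0, 0, 0.1], [0, -4.7, 0, 0, 0.1], [0, -4.9, 0, 0, 0.1], [0, -5.05, 0, 0, 0.1], [0, -5.2, 0, 0, 0.1], [0, -5.35, 0, 0, 0.1], [0, -5.5, 0, 0, 0.1], [0, -5.6, 0, 0, 0.1]]]}}

```text
time_s: 12.4
ee_pos: [481.8, -211.1, 112.9]
ee_rot: [180.0, -0.0, 175.8]
force: [-0.5, 2.2, -0.6]
gripper_width: 23.7
gripper_force: 60.0
```

```bash
python3 -c "
from h import *
rep()"
```

```text
t 12.4 rack 62.9 0.1 z 112.9 rot [180.   -0.  175.8] f_along -2.2 f_n -0.7 fz -0.62 tq [ 0.56 -0.03  0.03] w 23.7 59.99913275241852
```

>>> {"api": "step_arm", "payload": {"plan": [[[0, -0.1, 0, 0, 0.1], [0, -0.2, 0, 0, 0.1], [0, -0.3, 0, 0, 0.1], [0, -0.4, 0, 0, 0.1]]]}}

```text
time_s: 12.9
ee_pos: [481.5, -215.0, 112.9]
ee_rot: [180.0, -0.0, 175.8]
force: [1.0, 2.6, -1.2]
gripper_width: 23.6
gripper_force: 60.0
```

>>> {"api": "step_arm", "payload": {"plan": [[[0, -0.05, 0, 0, 0.1], [0, -0.1, 0, 0, 0.1]]]}}

```text
time_s: 13.15
ee_pos: [481.5, -215.8, 112.9]
ee_rot: [180.0, -0.0, 175.8]
force: [0.3, 3.0, -2.1]
gripper_width: 23.6
gripper_force: 60.0
```

>>> {"api": "step_arm", "payload": {"plan": [[[0, -0.05, 0, 0, 0.1], [0, -0.1, 0, 0, 0.1]]]}}

```text
time_s: 13.4
ee_pos: [481.4, -216.0, 112.8]
ee_rot: [179.9, -0.0, 175.7]
force: [1.6, 6.6, -1.4]
gripper_width: 24.2
gripper_force: 60.0
```

The stop seems bottomed: force rose to 6.6 N with almost no motion. I add a touch and hold.

>>> {"api": "step_arm", "payload": {"plan": [[[0, -0.02, 0, 0, 0.1], [0, -0.02, 0, 0, 0.1], [0, -0.02, 0, 0, 0.1]]]}}

```text
time_s: 13.78
ee_pos: [481.4, -216.1, 112.8]
ee_rot: [179.9, -0.0, 175.7]
force: [1.6, 6.1, -1.5]
gripper_width: 23.3
gripper_force: 60.0
```

```bash
python3 -c "
from h import *
rep();rep()
c=cam('wrist',state());w=grab_frame('wrist');cv2.imwrite('pics/w4.png',w[150:400,0:420])"
```

```text
t 13.775 rack 67.9 0.1 z 112.8 rot [179.9  -0.  175.7] f_along -6.25 f_n 1.15 fz -1.54 tq [ 1.53 -0.26  0.15] w 23.3 60.00028073787689
t 13.775 rack 67.9 0.1 z 112.8 rot [179.9  -0.  175.7] f_along -6.25 f_n 1.15 fz -1.54 tq [ 1.53 -0.26  0.15] w 23.3 60.00028073787689
```

View pics/w4.png

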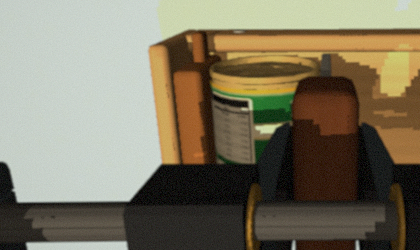

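The picture shows the stop beside the back wall (wall at 165,110, stop at 190,110) with the tin against it. The press is 6.2 N, so I bring it to about 8 N and hold.

>>> {"api": "step_arm", "payload": {"plan": [[[0, -0.03, 0, 0, 0.1], [0, -0.04, 0, 0, 0.1], [0, -0.04, 0, 0, 0.1], [0, -0.04, 0, 0, 0.1]]]}}

```text
time_s: 14.32
ee_pos: [481.4, -216.1, 112.8]
ee_rot: [179.8, -0.0, 175.7]
force: [1.5, 6.1, -0.2]
gripper_width: 23.8
gripper_force: 60.0
```

>>> {"api": "step_arm", "payload": {"plan": [[[0, -0.03, 0, 0, 0.1], [0, -0.05, 0, 0, 0.1], [0, -0.05, 0, 0, 0.1]]]}}

```text
time_s: 14.7
ee_pos: [481.4, -216.3, 112.8]
ee_rot: [179.8, -0.0, 175.7]
force: [1.6, 8.7, -1.3]
gripper_width: 23.3
gripper_force: 60.0
```

```bash
python3 -c "
from h import *
rep();print(state()['qpos'])"
```

```text
t 14.7 rack 68.1 0.1 z 112.8 rot [179.8  -0.  175.7] f_along -8.78 f_n 0.98 fz -1.33 tq [ 2.01 -0.41  0.24] w 23.3 60.00157356262207
[ -25.55276589   20.54774858  105.90535089    0.24049899   53.6446487
 -111.41705898]
```

>>> {"api": "step_arm", "payload": {"plan": [[[0, 0, 0, 0, 0.1], [0, 0, 0, 0, 0.1], [0, 0, 0, 0, 0.1], [0, 0, 0, 0, 0.1], [0, 0, 0, 0, 0.1], [0, 0, 0, 0, 0.1], [0, 0, 0, 0, 0.1], [0, 0, 0, 0, 0.1]]]}}

```text
time_s: 15.7
ee_pos: [481.4, -216.2, 112.7]
ee_rot: [179.8, -0.0, 175.7]
force: [1.1, 8.4, -1.3]
gripper_width: 24.0
gripper_force: 60.0
```

Held for about a second at 8.4 N. I back off slowly, lift, and return above the stand.

>>> {"api": "step_arm", "payload": {"plan": [[[0, 0.15, 0, 0, 0.1], [0, 0.4, 0, 0, 0.1], [0, 1.0, 0, 0, 0.1], [0, 2.0, 0, 0, 0.1], [0, 4.0, 0, 0, 0.1], [0, 6.0, -1, 0, 0.1], [0, 8, -3.5, 0, 0.1], [0.5, 12, -6, 0, 0.1], [1.5, 16, -6, 0, 0.1], [2.5, 20, -6, 0, 0.1], [3.5, 24, -6, 0.1, 0.1], [4.5, 27.5, -6, 0.2, 0.1], [5.4, 30.5, -6, 0.31, 0.1], [6.0, 32.6, -6, 0.311, 0.1], [6.0, 32.6, -6, 0.311, 0.1], [6.0, 32.6, -6, 0.311, 0.1], [6.0, 32.6, -6, 0.311, 0.1], [6.0, 32.6, -6, 0.311, 0.1]]]}}

```text
time_s: 17.95
ee_pos: [445.7, 111.0, 173.0]
ee_rot: [180.0, 0.0, 157.9]
force: [-0.1, -0.1, -1.0]
gripper_width: 23.6
gripper_force: 60.0
```

```bash
python3 - <<'E'
from h import *
s=rep();print(s["ee_pos"])
w=grab_frame('wrist');cv2.imwrite('pics/w5.png',w);c=cam("wrist",s)
b=grab_frame('scene')
cv2.imwrite('pics/s5.png',np.hstack([cv2.resize(w[100:400,170:470],(400,400)),cv2.resize(b[200:350,220:440],(400,400))]))
print(proj(c,[[445.7,112.4,36]]))
E
```

```text
t 17.95 rack -255.6 -59.5 z 173.0 rot [180.    0.  157.9] f_along 0.09 f_n -0.13 fz -0.99 tq [ 0.02 -0.03  0.05] w 23.6 59.99910056591034
[445.66309851 110.95642657 172.97552671]
[[327.67818078 238.43644887]]
```

View pics/s5.png

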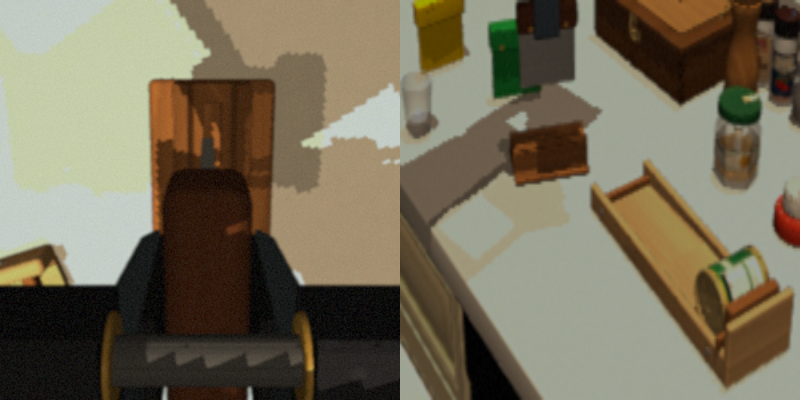

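The tin lies against the stop (right half, 735,285). In the left half, the blade tip (208,150) lines up with the slot (212,120) to within about 1–2 mm after the small correction. I lower gently into the mouth and feel the force.

>>> {"api": "step_arm", "payload": {"plan": [[[0.05, 0.13, 1.5, 0, 0.1], [0.05, 0.13, 3, 0, 0.1], [0.05, 0.13, 4, 0, 0.1], [0.05, 0.13, 4.6, 0, 0.1], [0.05, 0.13, 5.2, 0, 0.1], [0.05, 0.13, 5.8, 0, 0.1], [0.05, 0.13, 6.4, 0, 0.1], [0.05, 0.13, 6.4, 0, 0.1]]]}}

```text
time_s: 19.05
ee_pos: [445.3, 112.8, 108.5]
ee_rot: [-180.0, -0.0, 158.0]
force: [0.6, -1.1, -0.7]
gripper_width: 23.8
gripper_force: 60.0
```

```bash
python3 -c "
from h import *
s=rep();print(s['ee_pos'],s['force'])"
```

```text
t 19.05 rack -257.4 -60.0 z 108.5 rot [-180.   -0.  158.] f_along 1.09 f_n 0.7 fz -0.71 tq [ 0.   -0.03  0.02] w 23.8 59.999075531959534
[445.26153222 112.82432486 108.52066066] [ 0.61825243 -1.13394685 -0.706761  ]
```

Inside the slot with no force. I lower on to the floor.

>>> {"api": "step_arm", "payload": {"plan": [[[0, 0, 0.5, 0, 0.1], [0, 0, 1.0, 0, 0.1], [0, 0, 1.4, 0, 0.1], [0, 0, 1.7, 0, 0.1], [0, 0, 1.9, 0, 0.1], [0, 0, 2.0, 0, 0.1], [0, 0, 2.05, 0, 0.1], [0, 0, 2.05, 0, 0.1]]]}}

```text
time_s: 20.05
ee_pos: [445.6, 112.9, 88.5]
ee_rot: [180.0, 0.0, 158.0]
force: [-0.0, 0.3, -1.6]
gripper_width: 23.7
gripper_force: 60.0
```

```bash
python3 -c "
from h import *
s=rep();print(s['ee_pos'],s['force'])"
```

```text
t 20.05 rack -257.5 -59.7 z 88.5 rot [180.   0. 158.] f_along -0.26 f_n -0.05 fz -1.58 tq [ 0.01  0.01 -0.02] w 23.7 59.999125599861145
[445.64602917 112.884296    88.52429641] [-0.02848887  0.26043288 -1.58459715]
```

>>> {"api": "step_arm", "payload": {"plan": [[[0, 0, 0.05, 0, 0.1], [0, 0, 0.1, 0, 0.1], [0, 0, 0.12, 0, 0.1], [0, 0, 0.12, 0, 0.1]]]}}

```text
time_s: 20.55
ee_pos: [445.7, 112.9, 87.9]
ee_rot: [180.0, 0.0, 158.0]
force: [-1.2, -0.6, 4.6]
gripper_width: 23.9
gripper_force: 60.0
```

Floor felt (+4.6 N) at the original height of 87.9. I release and rise.

>>> {"api": "step_arm", "payload": {"plan": [[[0, 0, 0, 0, 0.3], [0, 0, 0, 0, 0.6], [0, 0, 0, 0, 1], [0, 0, 0, 0, 1], [0, 0, 0, 0, 1], [0, 0, 0, 0, 1], [0, 0, -1, 0, 1], [0, 0, -3, 0, 1], [0, 0, -7, 0, 1], [0, 0, -12, 0, 1], [0, 0, -14, 0, 1], [0, 0, -14, 0, 1], [0, 0, -14, 0, 1]]]}}

```text
time_s: 22.18
ee_pos: [444.9, 112.7, 226.4]
ee_rot: [-179.9, -0.1, 158.0]
force: [0.1, -0.1, 0.6]
gripper_width: 91.0
gripper_force: 0.0
```

```bash
python3 - <<'E'
from h import *
s=rep();w=grab_frame('wrist');b=grab_frame('scene')
cv2.imwrite('pics/s6.png',np.hstack([cv2.resize(w,(400,300)),cv2.resize(b[190:350,220:440],(400,300))]))
E
```

```text
t 22.175 rack -257.3 -60.4 z 226.4 rot [-1.799e+02 -1.000e-01  1.580e+02] f_along 0.11 f_n 0.06 fz 0.56 tq [-0.    0.05  0.03] w 91.0 0.0
```

View pics/s6.png

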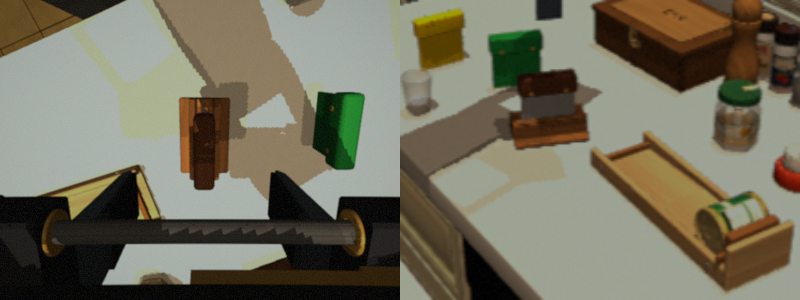

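The scraper stands upright and seated in its stand (right half, 547,110), and the tin lies against the stop at the back wall (735,220). The other things are untouched.

```bash
python3 -c "
from workcell import *
print(job_done())"
```

```text
the job is handed in; nothing more can be done
None
```

Job handed in at about 22 s: I rolled the tin over the crest, pushed it with the stop until it bottomed out, held it about 1 s at roughly 8 N (highest reading 8.8 N), and put the scraper back fully down in its stand.

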